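# Tare the weighing scale that carries the empty basket

### The job

Tare the bench scale on which the empty woven basket stands: with your fingertips gently press down its tare key, the wide key at the right-hand end of that scale's row of keys as seen from the robot, keep it down for two seconds, then let it come up again and move clear. Press no other key, do not touch the pan or the basket, keep off the other scale, which is weighing the tin, and leave the things lying around where they are; nothing is to be picked up.

Things in the scene. Friction and masses are not known exactly. Their poses are not given: they have to be found in the camera images.
- scale_basket: Scale to tare: white bench scale fixed on the table, left or right one of two alike, the one under the empty woven basket. 270 mm deep (x), 200 wide (y). Origin on the table under its middle; x from its front (key side, near the robot) to its back, y left, z up; turned up to 0.3 rad. Dark front panel, x -135 to -60 mm, rises at 12 degrees from 28 to 44 mm; housing behind it 48 mm high.
- tare_key_top (a point): Middle of the top of the tare key of the scale under the basket: wide grey oblong key, 30 mm along the scale's y by 16 along x, 7 mm proud of the panel, at scale (-113, -66, +40) mm while up: right-hand end of a row of four. z axis: outward, 12 degrees off vertical, leaning to the robot; a push straight down works it. The point sinks with the key.
- tare_key (a joint): How far that tare key is pressed, m: 0 up, 0.005 fully down. Spring key: starts to move at about 1.5 N, half down at about 4 N, fully down at about 6 N, comes up by itself. The scale takes it as pressed from half way (2.5 mm) down. More than 30 N on the scale harms it.
- power_key (a joint): Travel (m, 0 up, 0.005 down, same spring) of the round 16 mm power key of the same scale, at scale (-113, +66) mm, left-hand end of the row; must stay up. Behind the row of keys lie the flush display and a small round spirit level.
- unit_key (a joint): Travel (m, same spring) of the square 16 mm unit key of the same scale, at scale (-113, +22) mm, second from left; must stay up.
- mode_key (a joint): Travel (m, same spring) of the square 16 mm mode key of the same scale, at scale (-113, -22) mm, third from left, 44 mm from the tare key centre to centre; must stay up.
- pan_basket: Stainless weighing pan of the same scale, 170 x 176 mm, top 60 mm above the table; its origin lies on the table at the scale's x = +40 mm, so the pan begins 68 mm behind the middle of the tare key. Not to be touched.
- basket: Empty round woven cane basket, 62 mm high, 145 mm across at the rim, loose, standing on that pan; origin at the middle of its underside. Its rim comes no nearer than 85 mm to the middle of the tare key, and is 122 mm above the table. Not to be touched.
- scale_tin: The other scale, of the same make and size, axes and keys, with the closed tin on its pan. Not to be touched.
- tin: Closed round steel tin, 85 mm across, 64 mm high, loose on the other scale's pan; origin at the middle of its underside.
- spool: Wooden spool of brown cord, 42 mm across, 56 mm high, standing loose on the table to the right of the scale under the basket, its centre 80 to 110 mm from the middle of the tare key; origin at the middle of its underside.
- glue: White glue bottle, 42 mm across, 92 mm high, standing loose on the table to the right of the other scale; origin at the middle of its underside.
- scissors: Steel scissors with black plastic loops, 185 mm long, 78 mm wide, 9 mm thick, lying loose between the robot and the scales; origin near the pivot, on the table, x axis to the points.
- awl: Awl with a wooden handle, 135 mm long, 25 mm thick, lying loose between the robot and the scales; origin under the handle, x axis to the point.
- coaster: Round woven coaster, 96 mm across, 9 mm thick, lying loose between the robot and the scales; origin at the middle of its underside.

How it is judged:
By the outcome, as a careful person would: the job done as asked, in the order asked, and still so for the second after the job is handed in, with the robot touching nothing.
It also fails if it takes over 40 s, if anything falls off the work surface, if the arm or the gripper's body presses on something with over 40 N, if the wrist force passes 120 N, or if a joint passes its speed limit or range.

### The arm

A 6-joint arm with a two-finger parallel gripper is mounted at the origin on the work surface. World frame = base frame: x ahead of the robot, y to its left, z up, the work surface at z = 0. Lengths are in mm, angles in rad, forces in N, time in s.
With the tool pointing down it reaches from about 325 to 850 mm from the base axis. Payload 4.4 kg.
Tool frame: the origin (TCP) lies midway between the tips of the shut fingers; the grasp point (between the pads) lies 19 mm behind it; z points along the fingers, x is the direction in which the jaws open and shut, and the axes are right-handed (so a half turn about z gives the same grasp; the last joint's range is limited). The gripper opens to 94 mm and grips with 3 to 60 N. Pads are 16 mm wide; open, the fingers measure 119 mm over their backs; the gripper's body (75 mm by 177 mm) begins 78 mm behind the grasp point.
Start: joints at [1.014, 0.207, 1.542, -0, 1.393, -0.15], TCP at [226.993, 528.3, 205.447] pointing down, gripper open.
Joint ranges: [-2.73, 2.73], [-0.86, 2.22], [0.23, 2.46], [-1.11, 4.25], [0.08, 2.63], [-2.82, 2.82]. Speed limits (rad/s): [2.79, 2.79, 3.14, 3.14, 3.14, 3.14].

### API

Orientations are given as a 3x3 rotation matrix whose columns are the frame's x, y, z axes.
In Python, from workcell import read_state, snapshot, hand_in, look_for, silhouettes, pinpoint gives the robot as it stands.
- The arm moves only by the shell command python3 -m crank 'ROWS' [FORCE]. ROWS is JSON, a list of rows, each a list of 3 entries, a list of its own where there are three numbers: the shift along the world's x, y, z in m, then the turn, a rotation vector about the world's x, y, z in degrees, then the opening, from 0 (shut) to 1 (fully open). A call has exactly 8 rows; each row is the pose to reach, as a shift and turn from the pose commanded when the call began; what a row does not reach only later rows make up. A row lasts 1/8 s, in which the tool goes at most 62.5 mm and 10.7 degrees, less where a joint would pass 70% of its speed; a pose out of reach is approached as far as the arm can. A call with a gripper value outside its range is refused whole. The fingers move at their own pace and stop on an object; FORCE is the grip in N (left out, the last holds). Time passes only in rows, so rows that repeat a pose let the fingers close, or fill a call up. It gives the time, the measured TCP pose, the force and the opening at its end, in the units of the state.
- read_state(): the state, without advancing time (a new reading comes with each control period).
- snapshot(name): name is "scene" or "side" or "wrist"; returns a dict with "image" (400x640x3 uint8, red, green, blue), "fovy" (degrees; the focal length in pixels is half the picture's height over the tangent of half this angle, whatever the lens; pixels are square), "cx", "cy" (the principal point, pixels), "R" (3x3) and "t" (3): a world point X has camera coordinates R X + t. Camera axes: x right, y down, z forward; pixel columns grow to the right and rows downward; lengths in mm; the calibration is good to about 2 mm. The wrist camera is an equidistant fisheye: a pixel r from the principal point sees the ray r / f radians off the axis. A picture is of the moment at which its call begins. There is no depth.
- hand_in(): hands the job in, once; it reports no verdict.
Trained networks look in the newest picture that a camera, given by its name, has taken for a name from the list of things; names that differ only in an ending like _2 or _b are one class to them, and where a whole thing is asked for, a point or a joint stands for the part that bears it (a point fixed in the world has none). Each returns a list of dicts, best first, with "score" (0 to 1); they miss things now and then, are a little off and sometimes report something else, mostly with a low value. They report only what shows in the picture. A call takes as long as a camera call.
- look_for(label, camera): "location" ([column, row] in pixels, amid what is visible of it).
- silhouettes(label, camera): "region" (400x640 bool, what is visible of it) and "location" ([column, row] in pixels, amid what is visible of it).
- pinpoint(label, camera): "location" ([column, row] in pixels: a listed point, or the origin of a listed thing).
The state is a dict: "t": time; "joints": joint angles; "joint_velocities": joint speeds; "joint_efforts": joint torques, N m; "eef_pos": TCP position; "orientation": TCP orientation; "ft_force": force on the tool from outside, world axes, zero at the start; "ft_torque": the same for the moment, N m; "opening": finger opening in mm.
Only numpy, scipy, OpenCV 4.12 (cv2) and the standard library are available. Lean on these libraries where they do the work, as an engineer would, in place of code of your own. Each camera call takes 0.05 s, during which the arm holds its last target.

## Working session

There is one attempt and no reset: what is moved stays moved. The work goes in short steps, Python scripts to look and compute and a shell command to move; the robot and the scene stay as the last step left them, time stands still between calls to the robot, and variables do not carry over. Pictures are saved under pics/ and viewed, and the job is handed in when it is done.

```bash
mkdir -p pics; ls; python3 - <<'E'
from workcell import *
import cv2
s=read_state(); print(s)
for c in ["scene","side","wrist"]:
    d=snapshot(c); cv2.imwrite(f"pics/{c}0.png",d["image"][:,:,::-1]); print(c,d["fovy"],d["cx"],d["cy"],d["R"],d["t"])
    for l in ["tare_key_top","scale_basket","basket"]:
        print(l,[(r["score"],r["location"]) for r in pinpoint(l,c)][:3])
E
```

```text
pics
{'t': 0.0, 'joints': array([ 1.01449449e+00,  2.07439126e-01,  1.54293340e+00, -2.86699242e-05,
        1.39350005e+00, -1.50486533e-01]), 'joint_velocities': array([ 9.24482900e-04,  2.84589250e-04, -1.56440125e-03,  8.42066467e-04,
       -6.70108478e-05, -4.12668848e-04]), 'joint_efforts': array([ 1.78015116e-04, -3.70879340e+01, -2.81420052e+01,  6.98856823e-02,
        3.62414774e-02, -1.87745682e-04]), 'eef_pos': array([226.57358801, 527.60180251, 204.28971354]), 'orientation': array([[ 3.94761969e-01,  9.18782671e-01, -1.17994542e-03],
       [ 9.18780653e-01, -3.94763607e-01, -1.95104203e-03],
       [-2.25838312e-03, -3.13913833e-04, -9.99997401e-01]]), 'ft_force': array([-0.07222264,  0.42424077,  1.01978351]), 'ft_torque': array([-0.05942452, -0.03798437, -0.00813377]), 'opening': 93.62120887298416}
scene 56.78747249775892 311.5698080105099 202.50479166108238 [[-0.09173131  0.99575611 -0.00742563]
 [ 0.75801448  0.0649903  -0.64899176]
 [-0.64575492 -0.0651616  -0.76075919]] [  91.0494549  -380.17896705 1404.98089689]
tare_key_top []
scale_basket [(0.87, [245.6, 234.9])]
basket [(0.88, [233.7, 233.8])]
side 57.58647534189207 313.281417196465 199.56908525587258 [[-0.83559974 -0.54927759 -0.00819755]
 [-0.42172209  0.65097317 -0.63117701]
 [ 0.35202777 -0.52395426 -0.77559551]] [418.18116439 324.87535192 625.5294018 ]
tare_key_top []
scale_basket [(0.87, [315.3, 164.6])]
basket [(0.72, [307.0, 140.8])]
wrist 65.70646984690485 320.08509102903724 200.04556139299257 [[ 3.94981848e-01  9.18688651e-01 -7.08987079e-04]
 [ 8.86261342e-01 -3.80836562e-01  2.63636770e-01]
 [ 2.41930101e-01 -1.04760087e-01 -9.64621766e-01]] [-574.36398079  -25.96525008  390.7411975 ]
tare_key_top []
scale_basket []
basket []
```

View pics/scene0.png

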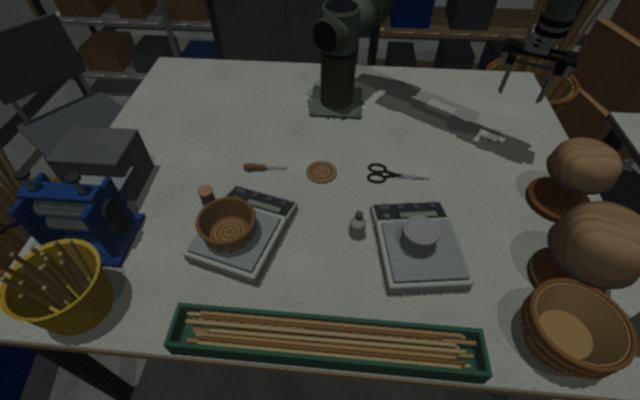

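View pics/side0.png

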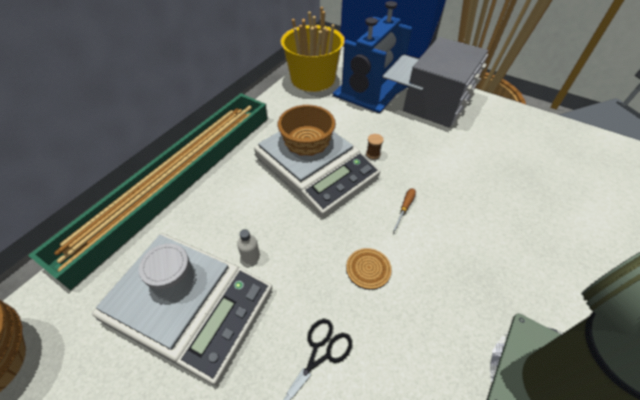

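View pics/wrist0.png

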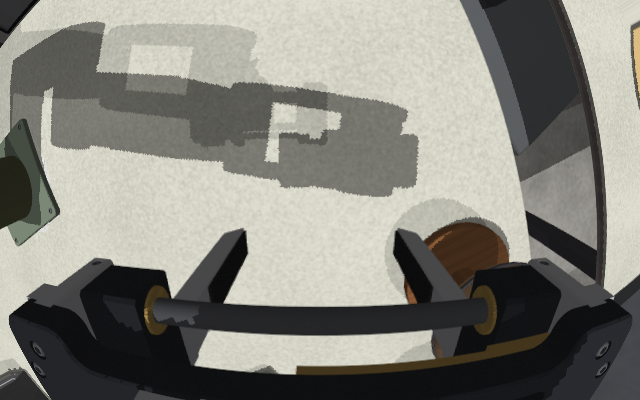

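The basket scale is the one on the robot's right: scene about (245,235), side (315,165), with the spool by its tare end. The other scale carries the tin. Next I'll measure the pose.

```bash
cat > h.py <<'E'
import numpy as np, cv2
from workcell import *
def foc(d): return 200/np.tan(np.radians(d["fovy"])/2)
def proj(d,X):
    X=np.atleast_2d(X); c=X@np.array(d["R"]).T+np.array(d["t"]); f=foc(d)
    if d.get("fish"):
        r=np.hypot(c[:,0],c[:,1]); th=np.arctan2(r,c[:,2]); k=f*th/np.maximum(r,1e-9)
    else: k=f/c[:,2]
    return np.c_[d["cx"]+k*c[:,0],d["cy"]+k*c[:,1]]
def ray(d,p):
    f=foc(d); u=(np.array(p)-[d["cx"],d["cy"]])
    if d.get("fish"):
        r=np.hypot(*u); v=np.r_[u/r*np.sin(r/f),np.cos(r/f)]
    else: v=np.r_[u/f,1]
    R=np.array(d["R"]); return -R.T@np.array(d["t"]), R.T@v
def onz(d,p,z):
    o,v=ray(d,p); return o+v*(z-o[2])/v[2]
def snap(n):
    d=snapshot(n); d["fish"]=n=="wrist"; return d
def S(pose,P):
    x,y,a=pose; P=np.atleast_2d(P); c,s=np.cos(a),np.sin(a)
    return np.c_[x+c*P[:,0]-s*P[:,1],y+s*P[:,0]+c*P[:,1],P[:,2]]
def crop(d,c,w,h,k,name,pts=None):
    x0,y0=int(c[0]-w/2),int(c[1]-h/2); x0=max(x0,0);y0=max(y0,0)
    im=cv2.resize(d["image"][y0:y0+h,x0:x0+w,::-1],None,fx=k,fy=k,interpolation=cv2.INTER_CUBIC)
    im=cv2.convertScaleAbs(im,alpha=1.4)
    if pts is not None:
        for p in pts: cv2.circle(im,(int((p[0]-x0+.5)*k),int((p[1]-y0+.5)*k)),3,(0,0,255),1)
    cv2.imwrite("pics/"+name,im); print(name,"origin",x0,y0,"scale",k)
E
python3 - <<'E'
from h import *
D={c:snap(c) for c in ["scene","side"]}
labs=["scale_basket","basket","spool","tare_key_top","mode_key","power_key","awl","coaster"]
for l in labs:
    for c in D:
        r=pinpoint(l,c)
        for q in r[:2]: print(l,c,q["score"],q["location"],onz(D[c],q["location"],{"basket":60,"tare_key_top":40}.get(l,0)).round(1))
crop(D["scene"],(245,230),160,120,5,"sc1.png")
crop(D["side"],(325,165),160,120,5,"si1.png")
E
```

```text
scale_basket scene 0.72 [245.4, 233.9] [ 633.  -214.6    0. ]
scale_basket side 0.77 [316.1, 168.9] [ 632.1 -213.8    0. ]
basket scene 0.85 [233.5, 232.8] [ 673.9 -227.9   60. ]
basket side 0.94 [307.5, 142.3] [ 670.8 -232.9   60. ]
spool scene 0.72 [209.7, 202.2] [ 529.7 -342.7    0. ]
spool side 0.93 [375.1, 153.8] [ 527.9 -349.2    0. ]
spool side 0.65 [410.4, 201.1] [ 379.3 -247.6    0. ]
tare_key_top scene 0.43 [240.9, 186.7] [ 497.  -250.6   40. ]
tare_key_top side 0.42 [365.6, 169.7] [ 506.5 -245.8   40. ]
tare_key_top side 0.19 [305.0, 373.0] [369.5 223.8  40. ]Traceback (most recent call last):
  File "<stdin>", line 6, in <module>
ValueError: it knows: awl, basket, coaster, glue, pan_basket, scale_basket, scale_tin, scissors, spool, tare_key_top, tin
```

```bash
python3 - <<'E'
from h import *
D={c:snap(c) for c in ["scene","side"]}
pose=(632.5,-214.2,-0.27)
P=[[-135,y,28] for y in(-100,100)]+[[-60,y,44] for y in(-100,100)]+[[135,y,48] for y in(-100,100)]+[[-113,y,40] for y in(-66,-22,22,66)]
print(S(pose,[-113,-66,40]))
crop(D["scene"],(245,230),160,120,5,"sc1.png",proj(D["scene"],S(pose,P)))
crop(D["side"],(325,165),160,120,5,"si1.png",proj(D["side"],S(pose,P)))
E
```

```text
[[ 505.98961389 -247.66822681   40.        ]]
sc1.png origin 165 170 scale 5
si1.png origin 245 105 scale 5
```

View pics/sc1.png

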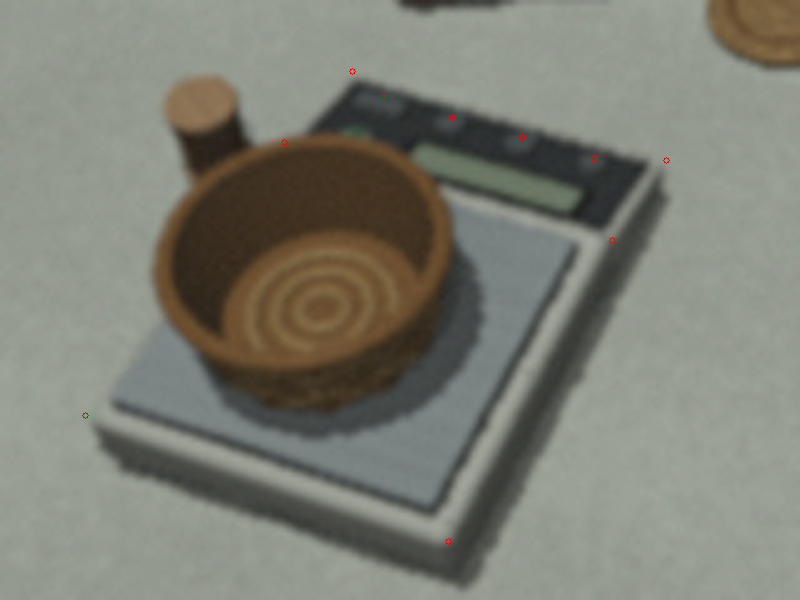

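View pics/si1.png

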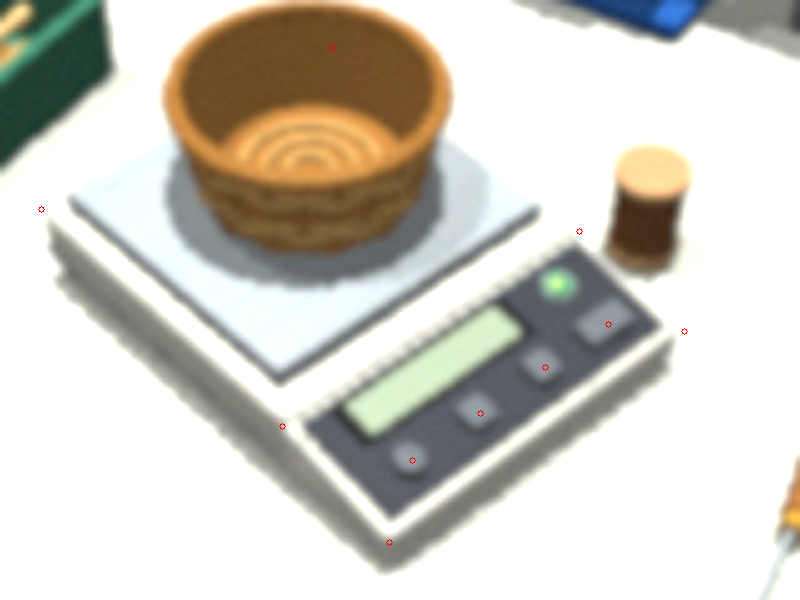

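Both pictures show the wide grey tare key, scene (241,190) and side (366,170), at the spool end. The model overlay is about 1 px off. I'll fit the pose to the four key centres.

```bash
python3 - <<'E'
from h import *
from scipy.optimize import least_squares
D={c:snap(c) for c in ["scene","side","wrist"]}
o={"scene":np.array([[380,102],[449,123],[518,143],[592,164]])/5+[165,170]-.5,"side":np.array([[604,324],[542,365],[478,411],[410,458]])/5+[245,105]-.5}
K=[[-113,y,40] for y in(-66,-22,22,66)]
for cs in (["scene"],["side"],["scene","side"]):
    f=lambda p:np.concatenate([(proj(D[c],S(p,K))-o[c]).ravel() for c in cs])
    r=least_squares(f,[632,-214,-.27]); print(cs,r.x,S(r.x,K[0]),np.abs(r.fun).max())
s=read_state(); d=D["wrist"]; C=-np.array(d["R"]).T@d["t"]
print("cam in tool",s["orientation"].T@(C-s["eef_pos"]),"tcp px",proj(d,s["eef_pos"]))
E
```

```text
['scene'] [ 6.36445891e+02 -2.15735145e+02 -2.72572973e-01] [[ 509.84981128 -248.87775379   40.        ]] 0.24230430121986046
['side'] [ 6.34420558e+02 -2.14039607e+02 -2.66226362e-01] [[ 508.03736921 -247.98499895   40.        ]] 0.37034972158954815
['scene', 'side'] [ 6.35179962e+02 -2.14995432e+02 -2.68313578e-01] [[ 508.72619769 -248.67696094   40.        ]] 0.6481403103252603
cam in tool [  -0.29594172  -77.8251641  -178.05333302] tcp px [[320.70765498 245.01686931]]
```

```bash
python3 - <<'E'
from h import *
from scipy.spatial.transform import Rotation as Ro
a=-0.268; s=read_state()
z=np.array([np.sin(np.radians(12))*np.cos(a),np.sin(np.radians(12))*np.sin(a),-np.cos(np.radians(12))])
x=np.array([-np.sin(a),np.cos(a),0]); T=np.c_[x,np.cross(z,x),z]
print(Ro.from_matrix(T@s["orientation"].T).as_rotvec(degrees=True))
E
python3 -m crank '[[[0.015,-0.045,0],[0,-1,1],0],[[0.033,-0.1,0],[-0.5,-3,2],0],[[0.053,-0.155,0],[-1,-5,4],0],[[0.073,-0.21,0],[-2,-7,6],0],[[0.093,-0.265,0],[-3,-9,8],0],[[0.113,-0.32,0],[-4,-11.5,8],0],[[0.13,-0.37,0],[-4,-11.5,8],0],[[0.14,-0.4,0],[-4,-11.5,8],0]]'
```

```text
[ -3.9717236  -11.33502692   7.86640283]
t: 2.35
eef_pos: [367.3, 126.4, 205.8]
orientation: [[0.264, 0.942, 0.205], [0.964, -0.258, -0.055], [0.001, 0.212, -0.977]]
ft_force: [0.2, 0.4, -0.6]
opening: 17.0
```

```bash
python3 -m crank '[[[0.015,-0.045,0],[0,0,0],0],[[0.035,-0.095,0],[0,0,0],0],[[0.056,-0.15,0],[0,0,0],0],[[0.077,-0.205,0],[0,0,0],0],[[0.098,-0.26,-0.01],[0,0,0],0],[[0.118,-0.315,-0.03],[0,0,0],0],[[0.135,-0.36,-0.045],[0,0,0],0],[[0.142,-0.375,-0.056],[0,0,0],0]]'
python3 - <<'E'
from h import *
d=snap("wrist"); cv2.imwrite("pics/w1.png",d["image"][:,:,::-1]); s=read_state(); print(s["eef_pos"],s["orientation"],s["ft_force"],s["opening"],s["joints"])
print("tcp px",proj(d,s["eef_pos"]))
K=[[-113,y,40] for y in(-66,-22,22,66)]
p=(635.2,-215,-.268); q=proj(d,S(p,K)); print(q)
for l in ["tare_key_top","scale_basket"]: print(l,[(r["score"],r["location"]) for r in pinpoint(l,"wrist")])
crop(d,(320,200),640,400,1.25,"w1o.png",q)
E
```

```text
t: 3.35
eef_pos: [509.3, -249.7, 148.7]
orientation: [[0.265, 0.943, 0.203], [0.964, -0.259, -0.056], [-0.0, 0.211, -0.978]]
ft_force: [-0.8, -0.2, 0.0]
opening: 0.8
[ 508.977089   -249.85123494  147.3480472 ] [[ 2.65512492e-01  9.42782467e-01  2.01654001e-01]
 [ 9.64107419e-01 -2.59636020e-01 -5.55519638e-02]
 [-1.67751581e-05  2.09165859e-01 -9.77880178e-01]] [-0.55077599 -1.35445329  0.47453963] 0.31430455097220367 [-0.65750672  0.10723849  1.79933469  0.09196829  1.04145171 -1.99832595]
tcp px [[320.01133971 243.5648839 ]]
[[321.18786691 175.92898411]
 [367.907509   176.09062245]
 [412.55826501 176.59030428]
 [453.60340439 177.35495983]]
tare_key_top [(0.79, [321.1, 175.1]), (0.48, [493.0, 0.0])]
scale_basket [(0.79, [375.3, 243.7])]
w1o.png origin 0 0 scale 1.25
```

View pics/w1o.png

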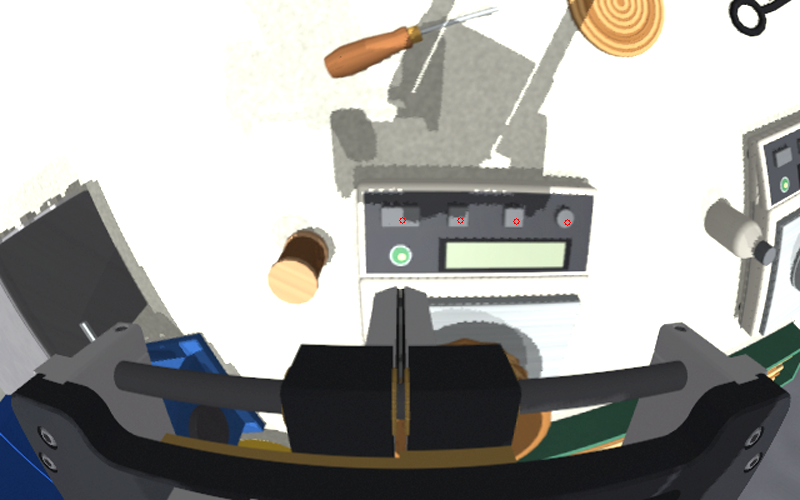

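The wrist picture shows the tare key centre at about (321,174) px, with the mode key 46 px to its right. The model point is within about 1.5 px. I'll descend to about 20 mm above it.

```bash
python3 -m crank '[[[-0.0,0.0,-0.015],[0,0,0],0],[[-0.001,0.001,-0.035],[0,0,0],0],[[-0.001,0.001,-0.055],[0,0,0],0],[[-0.001,0.001,-0.07],[0,0,0],0],[[-0.001,0.001,-0.08],[0,0,0],0],[[-0.001,0.001,-0.088],[0,0,0],0],[[-0.001,0.001,-0.088],[0,0,0],0],[[-0.001,0.001,-0.088],[0,0,0],0]]'
python3 - <<'E'
from h import *
d=snap("wrist"); 
for i in range(1):
    s=read_state(); print(s["eef_pos"],s["ft_force"],s["opening"])
print("tcp px",proj(d,s["eef_pos"]))
K=[[-113,y,40] for y in(-66,-22,22,66)]
p=(635.2,-215,-.268); q=proj(d,S(p,K)); print(q)
for r in pinpoint("tare_key_top","wrist"): print(r["score"],r["location"],onz(d,r["location"],40))
crop(d,(350,210),200,150,4,"w2.png",q)
e=snap("side"); crop(e,(350,160),160,120,5,"s2.png")
E
```

```text
t: 4.5
eef_pos: [508.5, -246.1, 62.0]
orientation: [[0.263, 0.943, 0.204], [0.965, -0.257, -0.056], [-0.0, 0.212, -0.977]]
ft_force: [-0.2, -0.7, 0.0]
opening: 0.5
[ 508.51695512 -246.1360162    62.13833518] [-0.32702744 -0.02654987  1.00231696] 0.4547594754995989
tcp px [[320.35416241 245.44039407]]
[[316.81716912 227.65939879]
 [379.97798391 227.44592143]
 [438.51662404 226.55365736]
 [489.39845628 225.21217828]]
0.75 [317.4, 226.5] [ 507.94970854 -248.08115378   40.        ]
w2.png origin 250 135 scale 4
s2.png origin 270 100 scale 5
```

View pics/w2.png

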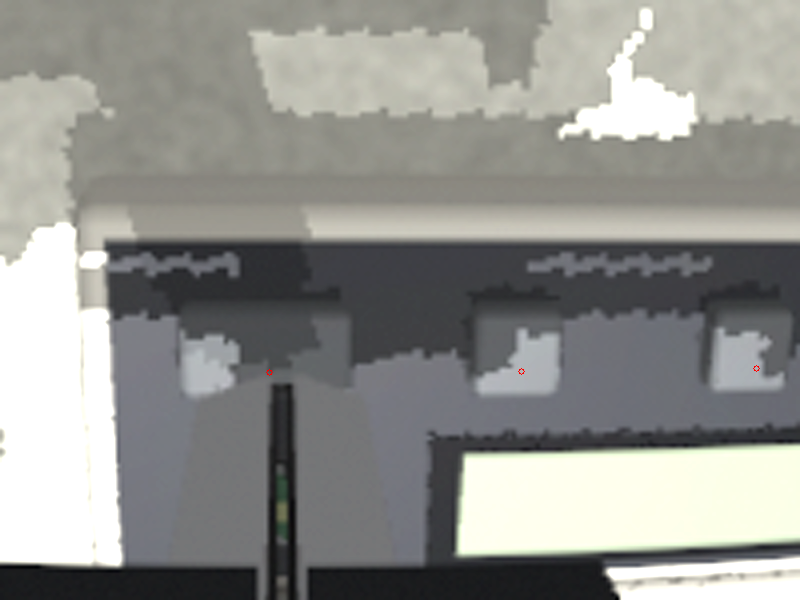

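View pics/s2.png

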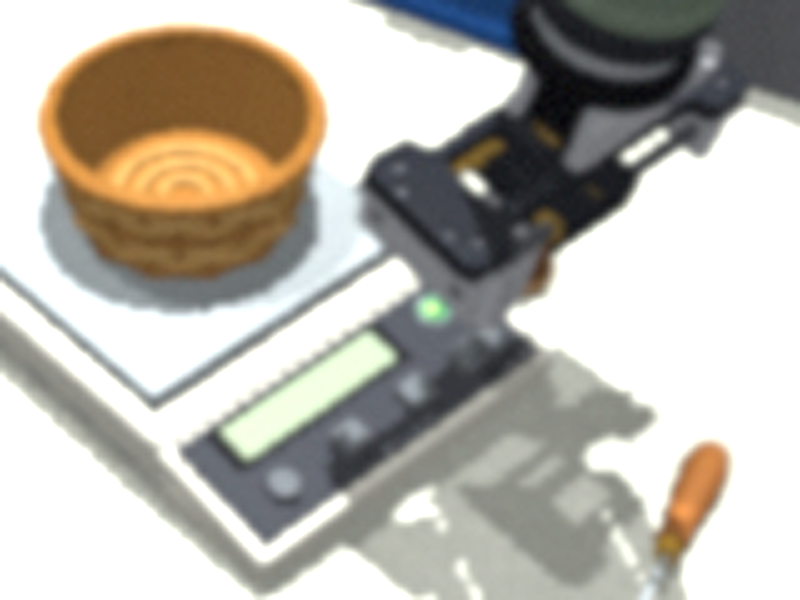

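The key is about 3 mm to the left of the fingertip slit (crop column 265 against 283). I'll correct sideways, then descend to just above the key.

```bash
python3 -m crank '[[[-0.001,-0.001,0],[0,0,0],0],[[-0.002,-0.0025,0],[0,0,0],0],[[-0.002,-0.0025,-0.005],[0,0,0],0],[[-0.002,-0.0025,-0.01],[0,0,0],0],[[-0.002,-0.0025,-0.014],[0,0,0],0],[[-0.002,-0.0025,-0.016],[0,0,0],0],[[-0.002,-0.0025,-0.016],[0,0,0],0],[[-0.002,-0.0025,-0.016],[0,0,0],0]]'
python3 - <<'E'
from h import *
d=snap("wrist"); s=read_state(); print(s["eef_pos"],s["ft_force"],s["ft_torque"])
crop(d,(350,230),200,150,4,"w3.png")
e=snap("side"); crop(e,(370,165),120,90,6,"s3.png")
E
```

```text
t: 5.65
eef_pos: [506.1, -248.3, 45.6]
orientation: [[0.262, 0.943, 0.204], [0.965, -0.257, -0.055], [0.0, 0.211, -0.977]]
ft_force: [0.1, -0.2, 0.3]
opening: 0.2
[ 506.1716543  -248.3162341    45.65458423] [ 0.45021938  0.29932035 -0.33051434] [0.12068567 0.09124624 0.02573668]
w3.png origin 250 155 scale 4
s3.png origin 310 120 scale 6
```

View pics/w3.png

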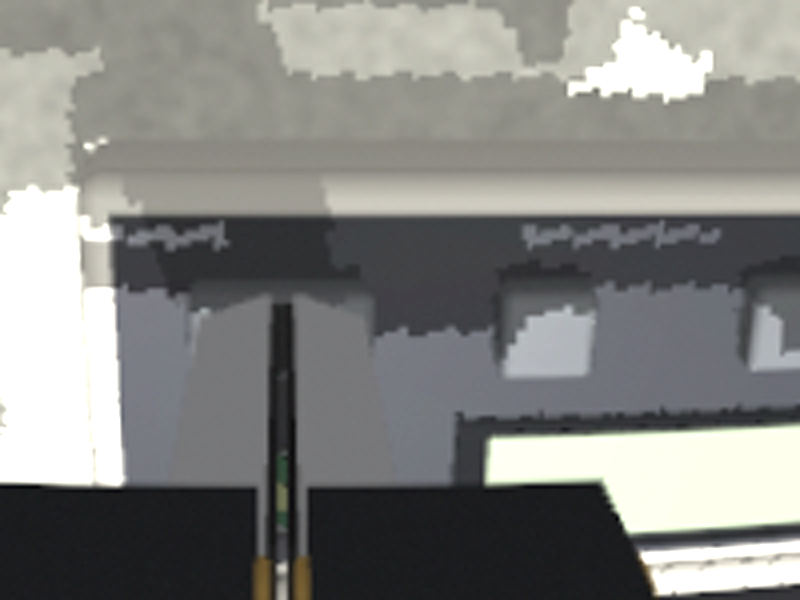

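View pics/s3.png

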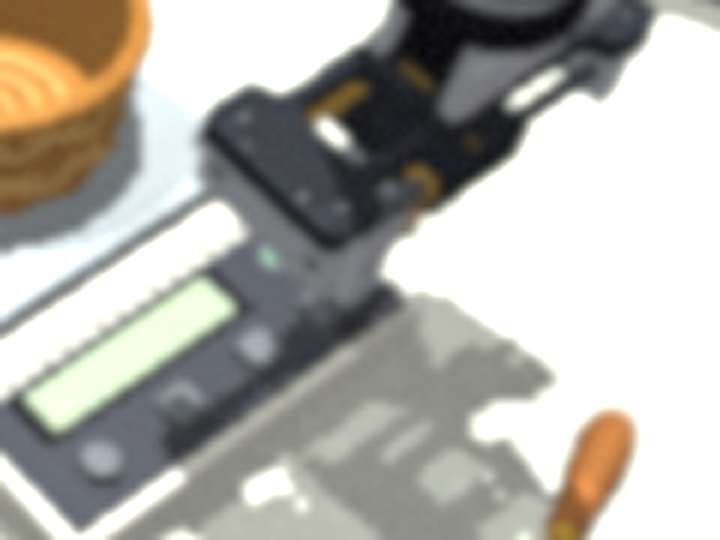

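The tip is centred over the key, with its edges flush to within about 1 mm, and the mode key is well clear. Next is a gentle approach to contact.

```bash
python3 -m crank '[[[0,0,-0.001],[0,0,0],0],[[0,0,-0.002],[0,0,0],0],[[0,0,-0.003],[0,0,0],0],[[0,0,-0.004],[0,0,0],0],[[0,0,-0.005],[0,0,0],0],[[0,0,-0.006],[0,0,0],0],[[0,0,-0.006],[0,0,0],0],[[0,0,-0.006],[0,0,0],0]]'
python3 -m crank '[[[0,0,-0.0005],[0,0,0],0],[[0,0,-0.001],[0,0,0],0],[[0,0,-0.001],[0,0,0],0],[[0,0,-0.001],[0,0,0],0],[[0,0,-0.001],[0,0,0],0],[[0,0,-0.001],[0,0,0],0],[[0,0,-0.001],[0,0,0],0],[[0,0,-0.001],[0,0,0],0]]'
```

```text
t: 6.75
eef_pos: [506.1, -248.2, 39.6]
orientation: [[0.263, 0.943, 0.204], [0.965, -0.257, -0.055], [0.0, 0.211, -0.978]]
ft_force: [-0.1, 1.0, 1.6]
opening: 0.9
t: 7.75
eef_pos: [506.2, -248.3, 38.6]
orientation: [[0.263, 0.943, 0.204], [0.965, -0.257, -0.055], [0.0, 0.211, -0.977]]
ft_force: [1.0, 0.6, 3.6]
opening: 0.5
```

Force is rising, so contact is made. I'll press 2 mm further and average the force.

```bash
python3 -m crank '[[[0,0,-0.001],[0,0,0],0],[[0,0,-0.002],[0,0,0],0],[[0,0,-0.002],[0,0,0],0],[[0,0,-0.002],[0,0,0],0],[[0,0,-0.002],[0,0,0],0],[[0,0,-0.002],[0,0,0],0],[[0,0,-0.002],[0,0,0],0],[[0,0,-0.002],[0,0,0],0]]'
python3 - <<'E'
from h import *
L=[]
for i in range(6):
    d=snap("wrist"); s=read_state(); L.append(np.r_[s["eef_pos"],s["ft_force"],s["t"]])
print(np.mean(L,0).round(2),np.std(L,0).round(2))
crop(d,(350,230),200,150,4,"w4.png")
E
```

```text
t: 8.75
eef_pos: [506.3, -248.4, 36.6]
orientation: [[0.263, 0.943, 0.204], [0.965, -0.257, -0.056], [-0.0, 0.211, -0.977]]
ft_force: [2.9, 0.7, 4.8]
opening: 0.6
[ 506.24 -248.45   36.64    3.11    1.27    4.9     8.92] [0.03 0.01 0.02 0.22 0.24 0.55 0.09]
w4.png origin 250 155 scale 4
```

View pics/w4.png

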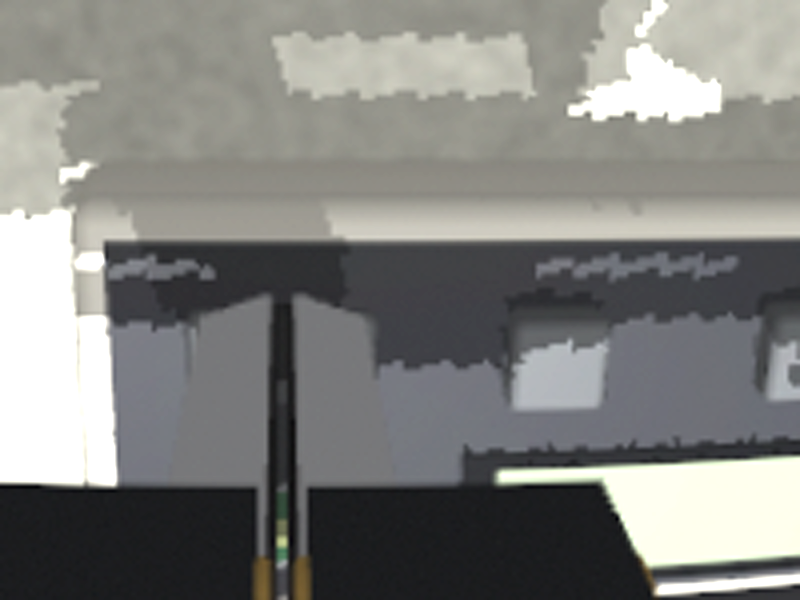

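```bash
python3 -m crank '[[[0.0004,-0.0001,-0.0005],[0,0,0],0],[[0.0008,-0.0002,-0.001],[0,0,0],0],[[0.0008,-0.0002,-0.001],[0,0,0],0],[[0.0008,-0.0002,-0.001],[0,0,0],0],[[0.0008,-0.0002,-0.001],[0,0,0],0],[[0.0008,-0.0002,-0.001],[0,0,0],0],[[0.0008,-0.0002,-0.001],[0,0,0],0],[[0.0008,-0.0002,-0.001],[0,0,0],0]]'
python3 - <<'E'
from h import *
L=[]
for i in range(6):
    d=snap("wrist"); s=read_state(); L.append(np.r_[s["eef_pos"],s["ft_force"],s["t"]])
print(np.mean(L,0).round(2),np.std(L,0).round(2))
E
```

```text
t: 10.05
eef_pos: [506.5, -248.5, 35.4]
orientation: [[0.262, 0.943, 0.203], [0.965, -0.257, -0.055], [-0.0, 0.21, -0.978]]
ft_force: [1.4, 0.8, 6.0]
opening: 0.2
[ 506.46 -248.52   35.42    1.34    0.58    5.96   10.22] [0.01 0.02 0.02 0.49 0.59 0.32 0.09]
```

```bash
python3 -m crank '[[[0,0,0],[0,0,0],0],[[0,0,0],[0,0,0],0],[[0,0,0],[0,0,0],0],[[0,0,0],[0,0,0],0],[[0,0,0],[0,0,0],0],[[0,0,0],[0,0,0],0],[[0,0,0],[0,0,0],0],[[0,0,0],[0,0,0],0]]'
python3 -m crank '[[[-0.0004,0.0001,0.002],[0,0,0],0],[[-0.001,0.0002,0.005],[0,0,0],0],[[-0.002,0.0005,0.012],[0,0,0],0],[[-0.003,0.001,0.025],[0,0,0],0],[[-0.005,0.001,0.045],[0,0,0],0],[[-0.008,0.002,0.07],[0,0,0],0],[[-0.01,0.002,0.095],[0,0,0],0],[[-0.01,0.002,0.115],[0,0,0],0]]'
python3 - <<'E'
from h import *
d=snap("wrist"); cv2.imwrite("pics/w5.png",d["image"][:,:,::-1]); s=read_state(); print(s["t"],s["eef_pos"],s["ft_force"])
for c in ["scene","side"]:
    e=snap(c)
    for l,z in [("basket",60),("spool",0)]:
        print(c,l,[(r["score"],onz(e,r["location"],z).round(1)) for r in pinpoint(l,c)][:1])
E
```

```text
t: 11.35
eef_pos: [506.5, -248.5, 35.4]
orientation: [[0.262, 0.943, 0.203], [0.965, -0.256, -0.055], [-0.0, 0.21, -0.978]]
ft_force: [1.3, 0.3, 6.3]
opening: 0.2
t: 12.35
eef_pos: [496.3, -246.3, 151.8]
orientation: [[0.263, 0.943, 0.203], [0.965, -0.257, -0.055], [-0.0, 0.211, -0.978]]
ft_force: [-0.1, -0.3, -0.3]
opening: 0.4
12.4 [ 498.07606427 -247.54416297  154.88690986] [0.40554352 0.03408093 0.98356638]
scene basket [(0.78, array([ 667.2, -230. ,   60. ]))]
scene spool [(0.69, array([ 527.4, -333.7,    0. ]))]
side basket [(0.92, array([ 667.8, -226.2,   60. ]))]
side spool [(0.74, array([640.4, 239.3,   0. ]))]
```

View pics/w5.png

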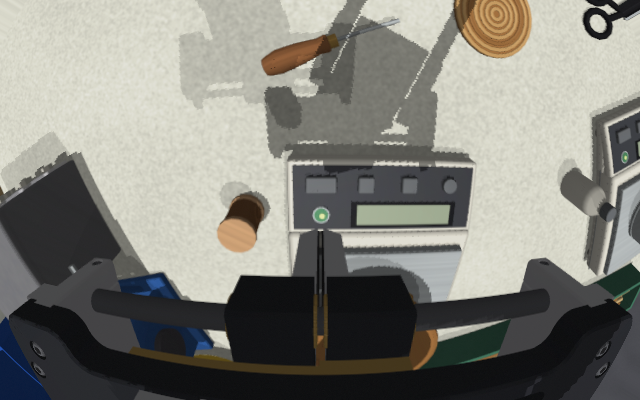

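The wrist picture shows the tare key up again at (321,185), level with the other keys, and the spool standing at (240,225). The arm is clear with no force on it, so I'll let it settle and hand in.

```bash
python3 -m crank '[[[0,0,0],[0,0,0],0],[[0,0,0],[0,0,0],0],[[0,0,0],[0,0,0],0],[[0,0,0],[0,0,0],0],[[0,0,0],[0,0,0],0],[[0,0,0],[0,0,0],0],[[0,0,0],[0,0,0],0],[[0,0,0],[0,0,0],0]]'
python3 -c "
from workcell import *
print(hand_in())"
```

```text
t: 13.7
eef_pos: [496.8, -246.4, 150.5]
orientation: [[0.262, 0.943, 0.203], [0.965, -0.257, -0.055], [0.0, 0.211, -0.978]]
ft_force: [-0.4, 0.1, -0.6]
opening: 0.4
the job is handed in; nothing more can be done
None
```

I pressed the tare key of the basket scale, let it come up, and handed the job in at about 13.7 s. I used the shut fingertips, tilted 12° to lie flat on the key.

- **Press:** the tip sank about 4.2 mm after first contact, and the vertical force was about 6 N. I held it at that depth for about 2.2 s. It was probably past half way for up to about 3.4 s in all. I judged the travel from tip height and force, as there is no direct reading of the key.
- **After release:** the wrist picture shows the key up again and the other keys clear. The spool and the other scale look undisturbed. The arm is about 110 mm above the key, with no force on it beyond sensor noise.
- **Checks that disagreed:**
  - The last network readings put the basket 3–7 mm and the spool about 9 mm (scene camera) from where they were at first.
  - A second spool reading, from the side camera, was plainly a false find. It was about 570 mm away, on the other scale's side of the table.
  - I put these down to the arm blocking the view. The tool never came near either object, and no unexpected force showed.

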